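# Load the bench press and close it by one turn of its hand wheel

### The arm

A 6-joint arm with a two-finger parallel gripper is mounted at the origin on a cart in front of the work surface, level with it; the furniture and walls round the work are solid. World frame = base frame: x ahead of the robot, y to its left, z up, the work surface at z = 0. Lengths are in m, angles in rad, forces in N, time in s.
With the tool pointing down it reaches from about 0.225 to 0.875 m from the base axis. Payload 3.4 kg.
Tool frame: the origin (TCP) lies between the finger pads; the fingertips stand 19 mm ahead of it and the grasp point (between the pads) is the TCP; z points along the fingers, y is the line along which they close (so a half turn about z gives the same grasp; the last joint's range is limited). The gripper opens to 85 mm and grips with 20 to 120 N. Pads are 22 mm wide; open, the fingers measure 114 mm over their backs; the gripper's body (76 mm by 85 mm) begins 54 mm behind the grasp point. The pads swing forward as they close: fully open they stand 13 mm farther back than shut.
Start: joints at [-1.265, 0.276, 1.505, -0, 1.361, -0.121], TCP at [0.238, -0.523, 0.25] pointing down, gripper open.
Joint ranges: [-2.89, 2.89], [-0.75, 2.08], [0.22, 2.7], [-1.18, 4.32], [0.11, 2.71], [-2.7, 2.7]. Speed limits (rad/s): [2.57, 2.57, 3.14, 3.14, 3.14, 3.14].

### API

Orientations are given as a unit quaternion [w, x, y, z].
In Python, from rig import get_state, imaging, ticket gives the robot as it stands. The module is installed in compiled form; this text tells all that it offers.
- The arm moves only by the shell command python3 -m inch 'ROWS' [FORCE]. ROWS is JSON, a list of rows, each an object with "claw": the opening, from -1 (shut) to 1 (fully open); "travel": the shift along the world's x, y, z in units of 200 mm (1.0 is 200 mm), a list of three; "turn": the turn about the world's z in units of 180 degrees (1.0 is 180 degrees). A call has 1 to 5 rows; each row is the pose to reach, as a shift and turn from the pose commanded when the call began, turning the shorter way round; what a row does not reach only later rows make up. A row lasts 1/10 s, in which the tool goes at most 50 mm and 8.59 degrees, less where a joint would pass 70% of its speed; a pose out of reach is approached as far as the arm can. A call with a number of a shift or a turn outside -1 to 1 is refused whole. A call with a gripper value outside its range is refused whole. The fingers move at their own pace and stop on an object; FORCE is the grip in N (left out, the last holds). Time passes only in rows, so rows that repeat a pose let the fingers close. It gives the time, the measured TCP pose, the force, the opening and the grip force at its end, in the units of the state.
- get_state(): the state, without advancing time (a new reading comes with each control period).
- imaging.get_image(name): name is "scene" or "top"; returns the picture (420x560x3 uint8, red, green, blue); there is no depth.
- imaging.camera_params(name): a dict with "camera_matrix" (3x3 intrinsics, pixels), "cam_to_world" (4x4, takes a point from camera to world coordinates). Camera axes: x right, y down, z forward; pixel columns grow to the right and rows downward; lengths in m; the calibration is good to about 2 mm. A picture is of the moment at which its call begins. camera_params takes no time and is no camera call.
- ticket.sign_off(): hands the job in; it is judged then, once.
The state is a dict: "clock": time; "qpos": joint angles; "qd": joint speeds; "effort": joint torques, N m; "position": TCP position; "ee_rot": TCP orientation; "contact_force": force on the tool from outside, world axes, zero at the start; "moment": the same for the moment, N m; "width": finger opening in m; "gripper_force": force on a finger pad.
Only numpy, scipy, OpenCV 4.12 (cv2) and the standard library are available. Lean on these libraries where they do the work, as an engineer would, in place of code of your own. Each camera call takes 0.05 s, during which the arm holds its last target. There are 200 camera calls.

### The job

Load the small bench press using the fingertips only: push the loading slide fully home by its blue push tab, then push the red handle of the hand wheel round clockwise (seen from above) through exactly one full turn, so that the handle comes back to where it stood and the pad is left pressing on the jig plate. Push gently, do not grip or pinch anything, do not lift the jig plate out of its nest, and leave everything else on the bench where it is.

Things in the scene. Friction and masses are not known exactly. Their poses are not given: they have to be found in the camera images.
- press: grey bench press fixed to the bench, place and yaw vary. Base 200 x 130 mm; slide bed 142 mm wide, out to 165 mm on its +y side; columns at x = +-87 mm, their nuts up to 129 mm high; the hand wheel lies flat above, rim top 157 mm high. Origin: under the base, on the wheel axis. z up; +y to the side where the slide comes out: going home, the slide moves along -y
- loading_slide: aluminium loading slide with a nest for the jig plate and, at its outer end, a blue upright push tab 64 mm wide, 7 mm thick, top edge 68 mm above the bench. Axes parallel to the press axes; origin under the centre of the nest, 80 mm from the wheel axis at the start. It slides 80 mm to its stop, stiffly (2 N), and stays where it is left
- tab_face (a point): centre of the push tab's outer face (the face to push on, facing the press's +y), 48 mm above the bench; at the start 205 mm, home 125 mm from the wheel's axis
- wheel (a joint): angle of the hand wheel in rad, counted on over whole turns; grows clockwise seen from above, which lowers the pad 8 mm a turn. Starts somewhere between -0.8 and 0.8; one full turn adds 6.283. At 0 the handle is on the press's -x side. It turns stiffly (0.15 N m, about 3 N at the handle), stays where it is left and has no stop
- wheel_hub (a point): point on the (vertical) axis of the hand wheel, at mid height of its handle, 192 mm above the bench. The wheel is 122 mm in diameter, the hub under this point ends 163 mm above the bench
- grip_mid (a point): mid height of the red handle, on its own axis, 192 mm above the bench and 55 mm from the wheel's axis
- crank_grip: red upright handle that stands on the wheel's rim and revolves freely on its pin: up to 21 mm in diameter, from 159 to 215 mm above the bench. Origin at the centre of its foot
- pad_bar: sprung pad bar under the bridge, 86 x 20 mm, goes down as the wheel turns clockwise; at the start 4.5 to 6.5 mm clear over the jig plate when that is home. After one turn its springs press 5 to 16 N on the plate
- work_jig: light grey jig plate with four dark windows, 100 x 50 x 8 mm with pins up to 12 mm, loose in the 5 mm deep nest of the loading slide. Its long axis is its y. Origin: centre of its underside, 24 mm above the bench in the nest; when home it lies centred under the pad, on the wheel's axis
- marker_pen: bystander: blue and white marker pen lying on the bench, 135 mm long
- micrometer: bystander: spare steel micrometer head lying on the bench, 62 mm long, 15 mm thick
- screwdriver_b: bystander: screwdriver with orange handle lying on the bench, 143 mm long
- glue_syringe: bystander: clear glue syringe lying on the bench, 102 mm long
There are look-alikes about, which are no part of the job. Leave any brown or yellow look-alike of the work_jig alone.

How it is judged:
By the outcome, as a careful person would: the job done as asked, in the order asked, and still so for the second after the job is handed in, with the robot touching nothing.
It also fails if it takes over 61 s, if anything falls off the work surface, if the arm or the gripper's body presses on something with over 40 N, if the wrist force passes 120 N, or if a joint passes its speed limit or range.

## Working session

There is one attempt and no reset: what is moved stays moved. The work goes in short steps, Python scripts to look and compute and a shell command to move; the robot and the scene stay as the last step left them, time stands still between calls to the robot, and variables do not carry over. Pictures are saved under pics/ and viewed, at most 10 in all, crops included, and the job is handed in when it is done.

```bash
mkdir -p pics; python3 - <<'E'
from rig import get_state, imaging
import cv2, numpy as np
for n in("scene","top"):
    im=imaging.get_image(n); cv2.imwrite(f"pics/{n}0.png",cv2.cvtColor(im,cv2.COLOR_RGB2BGR))
    p=imaging.camera_params(n); print(n,np.round(p["camera_matrix"],1).tolist(),np.round(p["cam_to_world"],3).tolist())
print(get_state())
E
```

```text
scene [[541.5, 0.0, 278.7], [0.0, 541.5, 210.3], [0.0, 0.0, 1.0]] [[-0.46, -0.761, 0.458, -0.139], [-0.888, 0.398, -0.231, 0.361], [-0.006, -0.512, -0.859, 1.382], [0.0, 0.0, 0.0, 1.0]]
top [[379.8, 0.0, 282.2], [0.0, 379.8, 208.0], [0.0, 0.0, 1.0]] [[-0.023, -0.995, 0.102, 0.45], [-1.0, 0.024, 0.01, 0.018], [-0.013, -0.101, -0.995, 1.132], [0.0, 0.0, 0.0, 1.0]]
{'clock': 0.1, 'qpos': array([-1.26503234e+00,  2.76534064e-01,  1.50598274e+00, -8.12175261e-06,
        1.36069257e+00, -1.21026836e-01]), 'qd': array([-1.74212984e-03,  1.93421353e-05, -1.82555645e-03,  6.23113817e-04,
        7.47649743e-06,  9.41624981e-05]), 'effort': array([ 1.71736105e-03, -4.17698979e+01, -2.46404850e+01, -1.74995366e-04,
        5.85549715e-03,  4.20539934e-06]), 'position': array([ 0.23787182, -0.52302327,  0.24953434]), 'ee_rot': array([-8.04549919e-04,  9.77316972e-01,  2.11780272e-01, -7.85150941e-05]), 'contact_force': array([ 0.75508432,  0.13002897, -0.24280849]), 'moment': array([-0.02028946,  0.02571789,  0.02536403]), 'gripper_force': 0.0, 'width': 0.08540890221748165}
```

View pics/scene0.png

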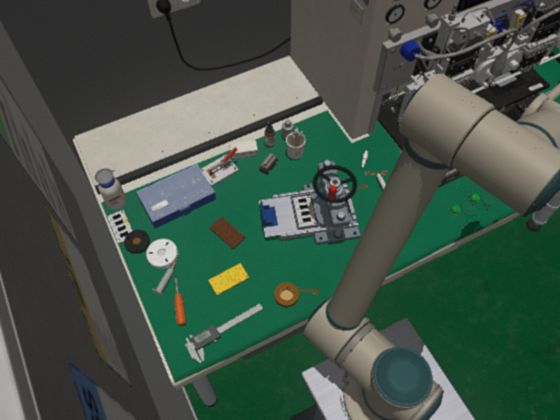

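View pics/top0.png

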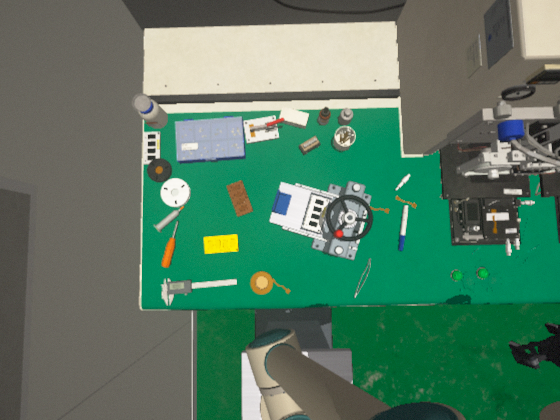

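```bash
python3 - <<'E'
import cv2, numpy as np
t=cv2.imread("pics/top0.png")[165:265,255:390]; s=cv2.imread("pics/scene0.png")[150:255,250:375]
a=cv2.resize(t,None,fx=3.9,fy=3.9,interpolation=cv2.INTER_CUBIC)
b=cv2.resize(s,None,fx=2.1,fy=2.1,interpolation=cv2.INTER_CUBIC)
o=np.zeros((600,800,3),np.uint8); o[:390,:526]=a[:390,:526]; o[:b.shape[0],530:530+b.shape[1]]=b[:,:270]
cv2.imwrite("pics/crop0.png",o)
E
```

```text
(no output)
```

View pics/crop0.png

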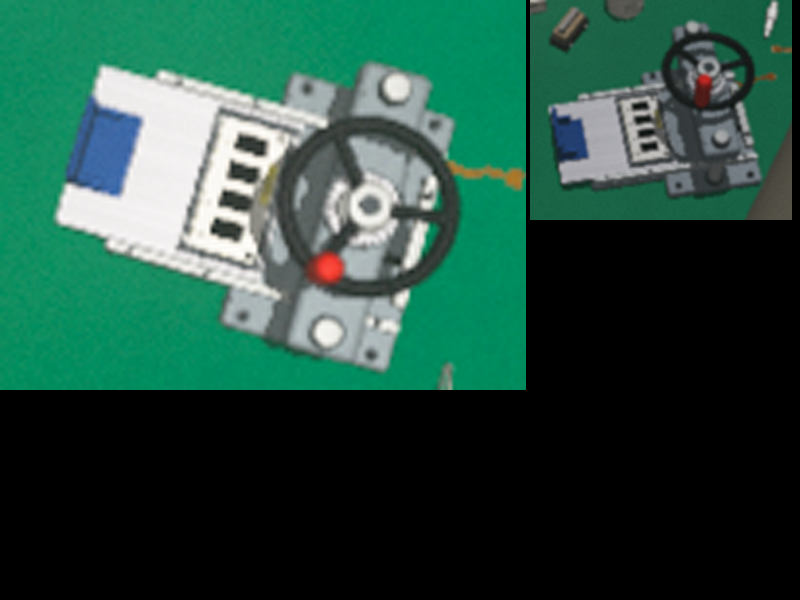

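The slide with its blue tab is at about top (282,204). The red handle is at (339,234), and the wheel hub at (350,218). The light-grey jig with dark windows, (315,210), sits in the nest.

These could be mistaken for the parts I want:
- **Jig:** brown plate (239,198), yellow plate (221,244), and a white plate at the left (150,147).
- **Blue tab:** blue box (210,139) and the pen's blue end (402,243).
- **Red handle:** red item (277,124) and the orange screwdriver (168,252).

The crop confirms that the tab, handle and wheel all belong to the press.

```bash
cat >h.py <<'E'
import cv2, numpy as np
from rig import imaging
def ray(n,uv,z):
    p=imaging.camera_params(n);K=np.array(p["camera_matrix"]);T=np.array(p["cam_to_world"])
    d=T[:3,:3]@np.linalg.inv(K)@[uv[0],uv[1],1]; o=T[:3,3]
    return (o+d*(z-o[2])/d[2])[:2]
def blobs(im,lo,hi,box):
    hsv=cv2.cvtColor(im,cv2.COLOR_RGB2HSV); m=cv2.inRange(hsv,lo,hi)
    k=np.zeros_like(m); x0,y0,x1,y1=box; k[y0:y1,x0:x1]=255; m&=k
    n,l,s,c=cv2.connectedComponentsWithStats(m); i=1+np.argmax(s[1:,4]); return (l==i).astype(np.uint8),c[i],s[i]
E
python3 - <<'E'
from h import *
im=imaging.get_image("top"); sc=imaging.get_image("scene")
box=(260,170,400,260)
m,c,s=blobs(im,(0,150,90),(8,255,255),box); print("red top",c,s,ray("top",c,.213))
m,c,s=blobs(im,(105,120,40),(125,255,255),box); r=cv2.minAreaRect(cv2.findNonZero(m)); print("blue",c,s,r,ray("top",c,.06))
print("blue box pts at z .068/.025:",[ (np.round(q,1).tolist(),ray("top",q,.068).round(3).tolist(),ray("top",q,.025).round(3).tolist()) for q in cv2.boxPoints(r)])
# wheel rim: dark pixels
for n,i,b in(("top",im,(318,188,380,248)),("scene",sc,(308,158,360,208))):
    g=cv2.inRange(cv2.cvtColor(i,cv2.COLOR_RGB2HSV),(0,0,0),(180,255,75)); k=np.zeros_like(g); k[b[1]:b[3],b[0]:b[2]]=255; g&=k
    nn,l,s,c=cv2.connectedComponentsWithStats(g); j=1+np.argmax(s[1:,4]); h=cv2.convexHull(cv2.findNonZero((l==j).astype(np.uint8)))
    e=cv2.fitEllipse(h); print(n,"rim",e,s[j],ray(n,e[0],.152))
N=[(356.3,187.6),(338.8,249.9)]; q=[ray("top",a,.129) for a in N]; d=q[0]-q[1]
print("nuts",q,"mid",(q[0]+q[1])/2,"len",np.hypot(*d),"yaw",np.degrees(np.arctan2(d[1],d[0])))
print("hub crop",ray("top",(349.9,217.6),.163), "scene red",)
m,c,s=blobs(sc,(0,150,90),(8,255,255),(300,150,370,220)); print(c,s)
E
```

```text
red top [338.2962963  233.48148148] [334 230   9   8  54] [ 0.47901899 -0.10678944]
blue [280.90035587 202.74733096] [272 190  19  25 281] ((281.0229797363281, 202.25689697265625), (13.79269790649414, 21.742658615112305), 16.699243545532227) [0.57475361 0.03204638]
blue box pts at z .068/.025: [([271.29998779296875, 210.6999969482422], [0.552, 0.059], [0.556, 0.061]), ([277.5, 189.89999389648438], [0.611, 0.041], [0.617, 0.042]), ([290.79998779296875, 193.8000030517578], [0.599, 0.004], [0.605, 0.003]), ([284.5, 214.6999969482422], [0.54, 0.023], [0.544, 0.023])]
top rim ((348.71435546875, 217.6260528564453), (45.42581558227539, 46.795738220214844), 132.7465057373047) [326 195  47  46 558] [ 0.52117696 -0.14342471]
scene rim ((332.4234924316406, 188.16543579101562), (48.771339416503906, 50.344764709472656), 21.11252212524414) [311 164  47  44 963] [ 0.51163669 -0.13066073]
nuts [array([ 0.60250372, -0.17059029]), array([ 0.43869816, -0.11786029])] mid [ 0.52060094 -0.14422529] len 0.17208345130165814 yaw -17.843679789789718
hub crop [ 0.52037415 -0.14464057] scene red
[332.57575758 188.57575758] [330 186   6   6  33]
```

```bash
python3 -m inch '[{"claw":-1,"travel":[0.115,0.19,0.06],"turn":-0.0464},{"claw":-1,"travel":[0.23,0.38,0.12],"turn":-0.0928},{"claw":-1,"travel":[0.345,0.57,0.18],"turn":-0.1392},{"claw":-1,"travel":[0.46,0.76,0.24],"turn":-0.1856},{"claw":-1,"travel":[0.575,0.95,0.3],"turn":-0.232}]' 20
python3 -m inch '[{"claw":-1,"travel":[0.115,0.2,0]},{"claw":-1,"travel":[0.23,0.4,0]},{"claw":-1,"travel":[0.345,0.6,0]},{"claw":-1,"travel":[0.46,0.8,0]},{"claw":-1,"travel":[0.575,1.0,0]}]'; python3 -c "
from rig import get_state as g;s=g();print(s['ee_rot'],s['clock'],s['contact_force'])"
```

```text
clock: 0.7
position: [0.3522, -0.3343, 0.31]
ee_rot: [-0.0, 0.989, -0.149, 0.0]
contact_force: [0.3, 0.1, 0.2]
width: 0.0124
gripper_force: 0.0
[-5.92306312e-05  9.88852861e-01 -1.48895964e-01  8.34238965e-05] 0.7 [0.29394284 0.08892761 0.18765035]invalid input at $[0]: expected keys claw, travel, turn
```

```bash
python3 -m inch '[{"claw":-1,"turn":0,"travel":[0.115,0.2,0]},{"claw":-1,"turn":0,"travel":[0.23,0.4,0]},{"claw":-1,"turn":0,"travel":[0.345,0.6,0]},{"claw":-1,"turn":0,"travel":[0.46,0.8,0]},{"claw":-1,"turn":0,"travel":[0.575,1.0,0]}]'
python3 -m inch '[{"claw":-1,"turn":0,"travel":[0.125,0.21,0]},{"claw":-1,"turn":0,"travel":[0.25,0.42,0]},{"claw":-1,"turn":0,"travel":[0.375,0.63,0]},{"claw":-1,"turn":0,"travel":[0.5,0.84,0]},{"claw":-1,"turn":0,"travel":[0.625,0.99,0]}]'
```

```text
clock: 1.2
position: [0.4672, -0.1342, 0.3096]
ee_rot: [0.0, 0.989, -0.146, 0.0]
contact_force: [1.0, -0.8, 0.7]
width: 0.0003
gripper_force: 0.0
clock: 1.7
position: [0.5921, 0.065, 0.3094]
ee_rot: [-0.0, 0.989, -0.145, -0.0]
contact_force: [-0.5, -0.9, 0.2]
width: -0.0
gripper_force: 0.0
```

```bash
python3 -m inch '[{"claw":-1,"turn":0,"travel":[0,0.05,0]},{"claw":-1,"turn":0,"travel":[0,0.12,0]},{"claw":-1,"turn":0,"travel":[0,0.12,0]}]'
```

```text
clock: 2.0
position: [0.5909, 0.0871, 0.3094]
ee_rot: [-0.0, 0.989, -0.145, -0.001]
contact_force: [-0.4, -0.0, 0.1]
width: -0.0003
gripper_force: 0.0
```

```bash
python3 -m inch '[{"claw":-1,"turn":0,"travel":[0,0,-0.2]},{"claw":-1,"turn":0,"travel":[0,0,-0.4]},{"claw":-1,"turn":0,"travel":[0,0,-0.6]},{"claw":-1,"turn":0,"travel":[0,0,-0.8]},{"claw":-1,"turn":0,"travel":[0,0,-1.0]}]'
python3 -m inch '[{"claw":-1,"turn":0,"travel":[0,0,-0.12]},{"claw":-1,"turn":0,"travel":[0,0,-0.23]},{"claw":-1,"turn":0,"travel":[0,0,-0.23]}]'; python3 - <<'E'
from h import *
cv2.imwrite("pics/s1.png",cv2.resize(cv2.cvtColor(imaging.get_image("scene"),cv2.COLOR_RGB2BGR)[130:270,200:380],None,fx=4,fy=4))
E
```

```text
clock: 2.5
position: [0.591, 0.0845, 0.1089]
ee_rot: [0.0, 0.989, -0.147, 0.001]
contact_force: [0.1, 0.6, -0.2]
width: 0.0001
gripper_force: 0.0
clock: 2.8
position: [0.5886, 0.0845, 0.0611]
ee_rot: [0.001, 0.989, -0.147, -0.003]
contact_force: [-1.0, 0.7, -0.9]
width: 0.0
gripper_force: 0.0
```

View pics/s1.png

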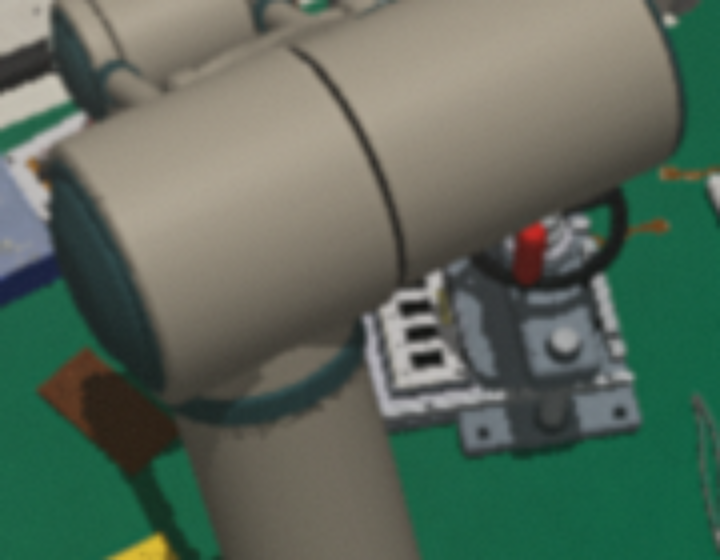

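```bash
python3 -m inch '[{"claw":-1,"turn":0,"travel":[-0.018,-0.058,0]},{"claw":-1,"turn":0,"travel":[-0.03,-0.1,0]},{"claw":-1,"turn":0,"travel":[-0.05,-0.16,0]},{"claw":-1,"turn":0,"travel":[-0.07,-0.22,0]},{"claw":-1,"turn":0,"travel":[-0.088,-0.28,0]}]'
python3 -m inch '[{"claw":-1,"turn":0,"travel":[-0.015,-0.048,0]},{"claw":-1,"turn":0,"travel":[-0.03,-0.096,0]},{"claw":-1,"turn":0,"travel":[-0.042,-0.135,0]},{"claw":-1,"turn":0,"travel":[-0.042,-0.135,0]}]'
```

```text
clock: 3.35
position: [0.5745, 0.029, 0.0646]
ee_rot: [-0.0, 0.989, -0.146, 0.001]
contact_force: [1.9, 3.5, 2.6]
width: -0.0003
gripper_force: 1.4
clock: 3.75
position: [0.5646, 0.0016, 0.0632]
ee_rot: [0.001, 0.989, -0.146, -0.001]
contact_force: [-0.9, 0.0, 0.3]
width: -0.0001
gripper_force: 0.0
```

```bash
python3 -m inch '[{"claw":-1,"turn":0,"travel":[-0.006,-0.018,0]},{"claw":-1,"turn":0,"travel":[-0.011,-0.036,0]},{"claw":-1,"turn":0,"travel":[-0.015,-0.048,0]},{"claw":-1,"turn":0,"travel":[-0.015,-0.048,0]}]'
python3 -m inch '[{"claw":-1,"turn":0,"travel":[-0.003,-0.010,0]},{"claw":-1,"turn":0,"travel":[-0.003,-0.010,0]}]'
```

```text
clock: 4.15
position: [0.5621, -0.0067, 0.0632]
ee_rot: [0.0, 0.989, -0.146, -0.001]
contact_force: [-0.5, 0.5, -0.8]
width: 0.0001
gripper_force: 0.2
clock: 4.35
position: [0.5618, -0.0086, 0.0634]
ee_rot: [0.0, 0.989, -0.146, -0.0]
contact_force: [-0.7, 0.5, 0.1]
width: -0.0002
gripper_force: 0.5
```

```bash
for i in 1 2; do :; done; python3 -m inch '[{"claw":-1,"turn":0,"travel":[-0.003,-0.010,0]},{"claw":-1,"turn":0,"travel":[-0.003,-0.010,0]}]'
python3 -m inch '[{"claw":-1,"turn":0,"travel":[-0.003,-0.010,0]},{"claw":-1,"turn":0,"travel":[-0.003,-0.010,0]}]'
```

```text
clock: 4.55
position: [0.5614, -0.0101, 0.0634]
ee_rot: [-0.0, 0.989, -0.146, -0.0]
contact_force: [0.2, 4.1, -0.4]
width: 0.0002
gripper_force: 1.9
clock: 4.75
position: [0.5613, -0.0103, 0.0635]
ee_rot: [-0.002, 0.989, -0.147, 0.0]
contact_force: [1.8, 9.4, -1.8]
width: -0.0002
gripper_force: 5.0
```

```bash
python3 -m inch '[{"claw":-1,"turn":0,"travel":[0.02,0.07,0]},{"claw":-1,"turn":0,"travel":[0.05,0.16,0]},{"claw":-1,"turn":0,"travel":[0.05,0.16,0.2]},{"claw":-1,"turn":0,"travel":[0.05,0.16,0.45]},{"claw":-1,"turn":0,"travel":[0.05,0.16,0.7]}]'
python3 -m inch '[{"claw":-1,"turn":0,"travel":[0,0,0.25]},{"claw":-1,"turn":0,"travel":[0,0,0.5]},{"claw":-1,"turn":0,"travel":[0,0.2,0.55]},{"claw":-1,"turn":0,"travel":[0,0.45,0.55]},{"claw":-1,"turn":0,"travel":[0,0.65,0.55]}]'
python3 - <<'E'
from h import *
im=imaging.get_image("top")
cv2.imwrite("pics/t2.png",cv2.resize(cv2.cvtColor(im,cv2.COLOR_RGB2BGR)[150:290,220:420],None,fx=4,fy=4))
E
```

```text
clock: 5.25
position: [0.5708, 0.0193, 0.205]
ee_rot: [0.001, 0.989, -0.145, -0.0]
contact_force: [1.6, -0.3, 0.3]
width: -0.0001
gripper_force: 0.0
clock: 5.75
position: [0.5714, 0.1509, 0.3151]
ee_rot: [0.0, 0.989, -0.146, 0.002]
contact_force: [0.6, -0.2, -0.4]
width: -0.0003
gripper_force: 0.0
```

View pics/t2.png

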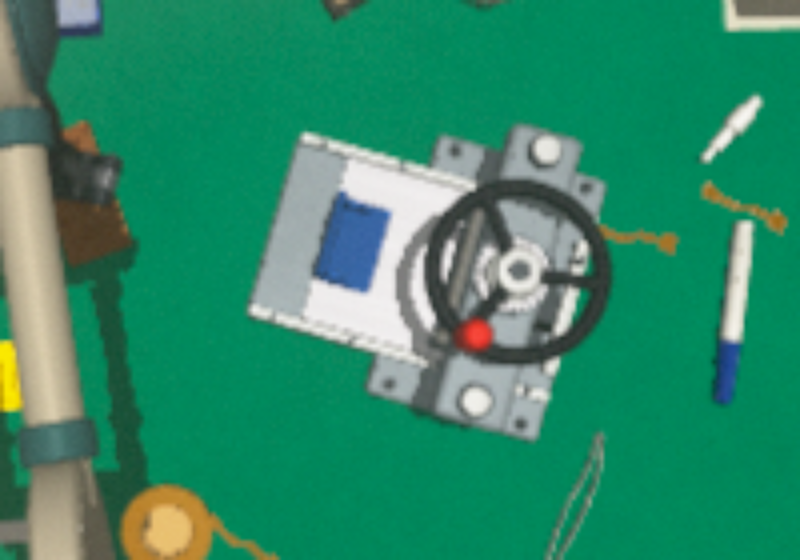

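Slide is home: the blue tab has moved from (281,203) to (308,211), about 80 mm, and the push ended against a firm stop. The handle is unmoved at (339,234). Next is the wheel.

```bash
python3 -m inch '[{"claw":-1,"turn":0,"travel":[-0.08,-0.2,0]},{"claw":-1,"turn":0,"travel":[-0.16,-0.4,0]},{"claw":-1,"turn":0,"travel":[-0.24,-0.6,0]},{"claw":-1,"turn":0,"travel":[-0.32,-0.8,0]},{"claw":-1,"turn":0,"travel":[-0.4,-1.0,0]}]'
python3 -m inch '[{"claw":-1,"turn":0,"travel":[-0.075,-0.23,0]},{"claw":-1,"turn":0,"travel":[-0.15,-0.46,0]},{"claw":-1,"turn":0,"travel":[-0.15,-0.46,-0.1]},{"claw":-1,"turn":0,"travel":[-0.15,-0.46,-0.2]},{"claw":-1,"turn":0,"travel":[-0.15,-0.46,-0.2]}]'
```

```text
clock: 6.3
position: [0.4902, -0.0525, 0.3139]
ee_rot: [0.001, 0.989, -0.145, 0.001]
contact_force: [0.1, -0.6, -0.1]
width: -0.0002
gripper_force: 0.0
clock: 6.8
position: [0.459, -0.143, 0.2715]
ee_rot: [0.0, 0.989, -0.146, -0.003]
contact_force: [-0.8, 0.2, 0.5]
width: -0.0001
gripper_force: 0.0
```

```bash
python3 -m inch '[{"claw":-1,"turn":0,"travel":[0,0,-0.15]},{"claw":-1,"turn":0,"travel":[0,0,-0.3]},{"claw":-1,"turn":0,"travel":[0,0,-0.36]},{"claw":-1,"turn":0,"travel":[0,0,-0.36]}]'
cat >c.py <<'E'
import sys; from h import *; from rig import get_state
H=np.array([.5205,-.144]); p=get_state()["position"][:2]; th=np.degrees(np.arctan2(*(p-H)[::-1]))
print("rad",np.hypot(*(p-H)),"th",th)
st=float(sys.argv[1]) if len(sys.argv)>1 else 10
for k in range(1,6):
    a=np.radians(th-st*k); print(((H+.060*np.array([np.cos(a),np.sin(a)])-p)/.2).round(3).tolist())
if len(sys.argv)>2:
    im=imaging.get_image("top"); m,c,s=blobs(im,(0,150,90),(8,255,255),(310,180,390,255)); q=ray("top",c,.213)-H
    print("handle",c,s[4],np.hypot(*q),np.degrees(np.arctan2(q[1],q[0])))
E
python3 c.py 10
```

```text
clock: 7.2
position: [0.4604, -0.1422, 0.2008]
ee_rot: [-0.0, 0.989, -0.145, -0.001]
contact_force: [0.0, 0.2, -0.1]
width: -0.0001
gripper_force: 0.0
rad 0.060142281476056166 th 178.24545923527927
[0.007, 0.052]
[0.022, 0.102]
[0.045, 0.149]
[0.077, 0.191]
[0.115, 0.226]
```

```bash
python3 -m inch '[{"claw":-1,"turn":0,"travel":[0.007,0.052,0]},{"claw":-1,"turn":0,"travel":[0.022,0.102,0]},{"claw":-1,"turn":0,"travel":[0.045,0.149,0]},{"claw":-1,"turn":0,"travel":[0.077,0.191,0]},{"claw":-1,"turn":0,"travel":[0.115,0.226,0]}]'; python3 c.py 10 1
```

```text
clock: 7.7
position: [0.4843, -0.0964, 0.2022]
ee_rot: [0.0, 0.989, -0.145, 0.0]
contact_force: [-2.6, -1.8, 1.0]
width: -0.0001
gripper_force: 1.4
rad 0.05981299768625745 th 127.28192032130704
[0.044, 0.029]
[0.092, 0.049]
[0.143, 0.06]
[0.195, 0.062]
[0.247, 0.055]Traceback (most recent call last):
  File "c.py", line 8, in <module>
    im=imaging.get_image("top"); m,c,s=blobs(im,(0,150,90),(8,255,255),(310,180,390,255)); q=ray("top",c,.213)-H
                                       ~~~~~^^^^^^^^^^^^^^^^^^^^^^^^^^^^^^^^^^^^^^^^^^^^^
  File "h.py", line 10, in blobs
    n,l,s,c=cv2.connectedComponentsWithStats(m); i=1+np.argmax(s[1:,4]); return (l==i).astype(np.uint8),c[i],s[i]
                                                     ~~~~~~~~~^^^^^^^^^
    return _wrapfunc(a, 'argmax', axis=axis, out=out, **kwds)
    return bound(*args, **kwds)
ValueError: attempt to get argmax of an empty sequence
```

Contact made at about 3 N. The hand hides the handle from above, so I'll go by force and TCP.

```bash
python3 -m inch '[{"claw":-1,"turn":0,"travel":[0.044,0.029,0]},{"claw":-1,"turn":0,"travel":[0.092,0.049,0]},{"claw":-1,"turn":0,"travel":[0.143,0.06,0]},{"claw":-1,"turn":0,"travel":[0.195,0.062,0]},{"claw":-1,"turn":0,"travel":[0.247,0.055,0]}]'; python3 c.py 10
```

```text
clock: 8.25
position: [0.5341, -0.0861, 0.2013]
ee_rot: [-0.0, 0.989, -0.146, -0.0]
contact_force: [-3.6, 0.4, 2.4]
width: 0.0
gripper_force: 1.6
rad 0.05944348213309148 th 76.73350730621492
[0.05, -0.014]
[0.096, -0.038]
[0.137, -0.071]
[0.172, -0.11]
[0.2, -0.154]
```

```bash
python3 -m inch '[{"claw":-1,"turn":0,"travel":[0.05,-0.014,0]},{"claw":-1,"turn":0,"travel":[0.096,-0.038,0]},{"claw":-1,"turn":0,"travel":[0.137,-0.071,0]},{"claw":-1,"turn":0,"travel":[0.172,-0.11,0]},{"claw":-1,"turn":0,"travel":[0.2,-0.154,0]}]'; python3 c.py 10
```

```text
clock: 8.75
position: [0.5743, -0.1177, 0.2014]
ee_rot: [-0.0, 0.989, -0.146, 0.0]
contact_force: [-0.7, 2.1, -0.6]
width: -0.0002
gripper_force: 1.3
rad 0.059886596052672006 th 26.01024300529769
[0.019, -0.049]
[0.029, -0.1]
[0.03, -0.152]
[0.022, -0.204]
[0.005, -0.253]
```

```bash
python3 -m inch '[{"claw":-1,"turn":0,"travel":[0.019,-0.049,0]},{"claw":-1,"turn":0,"travel":[0.029,-0.1,0]},{"claw":-1,"turn":0,"travel":[0.03,-0.152,0]},{"claw":-1,"turn":0,"travel":[0.022,-0.204,0]},{"claw":-1,"turn":0,"travel":[0.005,-0.253,0]}]'; python3 c.py 10
```

```text
clock: 9.25
position: [0.5745, -0.169, 0.2016]
ee_rot: [0.0, 0.989, -0.146, 0.001]
contact_force: [1.6, 2.2, -2.6]
width: -0.0001
gripper_force: 1.4
rad 0.05950372510843336 th -24.793636523013102
[-0.024, -0.046]
[-0.057, -0.087]
[-0.097, -0.12]
[-0.142, -0.147]
[-0.191, -0.165]
```

```bash
python3 -m inch '[{"claw":-1,"turn":0,"travel":[-0.024,-0.046,0]},{"claw":-1,"turn":0,"travel":[-0.057,-0.087,0]},{"claw":-1,"turn":0,"travel":[-0.097,-0.12,0]},{"claw":-1,"turn":0,"travel":[-0.142,-0.147,0]},{"claw":-1,"turn":0,"travel":[-0.191,-0.165,0]}]'; python3 c.py 10
```

```text
clock: 9.75
position: [0.5355, -0.2019, 0.2019]
ee_rot: [0.001, 0.989, -0.146, 0.001]
contact_force: [2.9, -0.8, -0.9]
width: -0.0
gripper_force: 1.5
rad 0.059756863411440625 th -75.49505782266016
[-0.051, -0.01]
[-0.104, -0.009]
[-0.155, 0.0]
[-0.204, 0.018]
[-0.249, 0.045]
```

```bash
python3 -m inch '[{"claw":-1,"turn":0,"travel":[-0.051,-0.01,0]},{"claw":-1,"turn":0,"travel":[-0.104,-0.009,0]},{"claw":-1,"turn":0,"travel":[-0.155,0.0,0]},{"claw":-1,"turn":0,"travel":[-0.204,0.018,0]},{"claw":-1,"turn":0,"travel":[-0.249,0.045,0]}]'; python3 c.py 10
```

```text
clock: 10.25
position: [0.4855, -0.1917, 0.2018]
ee_rot: [0.0, 0.989, -0.146, 0.0]
contact_force: [3.3, -2.3, -0.3]
width: 0.0003
gripper_force: 1.8
rad 0.05912816638325242 th -126.23660001093769
[-0.042, 0.031]
[-0.075, 0.072]
[-0.1, 0.118]
[-0.117, 0.167]
[-0.125, 0.219]
```

```bash
python3 -m inch '[{"claw":-1,"turn":0,"travel":[-0.042,0.031,0]},{"claw":-1,"turn":0,"travel":[-0.075,0.072,0]},{"claw":-1,"turn":0,"travel":[-0.1,0.118,0]},{"claw":-1,"turn":0,"travel":[-0.117,0.167,0]},{"claw":-1,"turn":0,"travel":[-0.125,0.219,0]}]'; python3 c.py 5 
python3 - <<'E'
from h import *
im=imaging.get_image("top"); sc=imaging.get_image("scene")
o=np.hstack([cv2.resize(im[180:260,300:400],(400,320)),cv2.resize(sc[140:220,285:385],(400,320))])
cv2.imwrite("pics/w3.png",cv2.cvtColor(o,cv2.COLOR_RGB2BGR))
E
```

```text
clock: 10.75
position: [0.4604, -0.147, 0.2015]
ee_rot: [0.0, 0.989, -0.146, -0.001]
contact_force: [-0.6, -2.6, 1.0]
width: -0.0002
gripper_force: 1.6
rad 0.06015229094839396 th -177.122804138778
[0.001, 0.026]
[0.003, 0.052]
[0.007, 0.078]
[0.014, 0.103]
[0.022, 0.128]
```

View pics/w3.png

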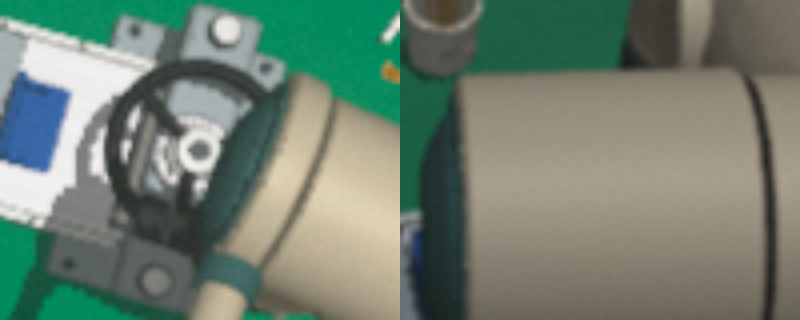

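The arm hides the handle in both views; I'll back off and look.

```bash
python3 -m inch '[{"claw":-1,"turn":0,"travel":[-0.01,-0.06,0]},{"claw":-1,"turn":0,"travel":[-0.02,-0.1,0.2]},{"claw":-1,"turn":0,"travel":[-0.02,-0.1,0.42]},{"claw":-1,"turn":0,"travel":[-0.02,-0.3,0.45]},{"claw":-1,"turn":0,"travel":[-0.02,-0.52,0.45]}]'; python3 -m inch '[{"claw":-1,"turn":0,"travel":[-0.05,-0.24,0]},{"claw":-1,"turn":0,"travel":[-0.1,-0.48,0]},{"claw":-1,"turn":0,"travel":[-0.1,-0.48,0]}]'; python3 c.py 5 1 
```

```text
clock: 11.35
position: [0.4585, -0.2532, 0.2941]
ee_rot: [0.001, 0.989, -0.145, 0.002]
contact_force: [0.1, 0.1, -0.5]
width: -0.0002
gripper_force: 0.0
clock: 11.65
position: [0.4359, -0.3547, 0.2904]
ee_rot: [0.001, 0.989, -0.149, -0.001]
contact_force: [-0.5, 0.7, 0.4]
width: 0.0002
gripper_force: 0.0
rad 0.2270393163765755 th -111.87383894957362
[0.287, 0.786]
[0.265, 0.799]
[0.243, 0.813]
[0.223, 0.83]
[0.204, 0.848]
handle [344.64814815 237.05555556] 54 0.05511949765844409 156.1810554917159
```

Handle is at 156.2° against a target of 138.1°, so 18° remain. I'll come back in behind it.

```bash
python3 -m inch '[{"claw":-1,"turn":0,"travel":[0.03,0.22,0]},{"claw":-1,"turn":0,"travel":[0.06,0.46,0]},{"claw":-1,"turn":0,"travel":[0.09,0.7,0]},{"claw":-1,"turn":0,"travel":[0.13,0.94,0]},{"claw":-1,"turn":0,"travel":[0.13,0.97,0]}]'; python3 -m inch '[{"claw":-1,"turn":0,"travel":[0,0,-0.15]},{"claw":-1,"turn":0,"travel":[0,0,-0.35]},{"claw":-1,"turn":0,"travel":[0,0,-0.45]},{"claw":-1,"turn":0,"travel":[0,0,-0.45]}]'
```

```text
clock: 12.2
position: [0.4631, -0.1481, 0.2917]
ee_rot: [-0.002, 0.99, -0.143, -0.0]
contact_force: [-0.5, -0.4, 0.5]
width: 0.0
gripper_force: 0.0
clock: 12.6
position: [0.461, -0.1527, 0.1986]
ee_rot: [-0.001, 0.989, -0.146, -0.004]
contact_force: [-0.8, -0.2, 0.3]
width: -0.0002
gripper_force: 0.0
```

```bash
python3 -m inch '[{"claw":-1,"turn":0,"travel":[0.007,0.025,0]},{"claw":-1,"turn":0,"travel":[0.014,0.05,0]},{"claw":-1,"turn":0,"travel":[0.02,0.075,0]},{"claw":-1,"turn":0,"travel":[0.026,0.096,0]},{"claw":-1,"turn":0,"travel":[0.026,0.096,0]}]'
```

```text
clock: 13.1
position: [0.4692, -0.1344, 0.2026]
ee_rot: [0.0, 0.989, -0.145, 0.001]
contact_force: [-0.5, -0.8, 1.3]
width: 0.0002
gripper_force: 0.6
```

```bash
python3 -m inch '[{"claw":-1,"turn":0,"travel":[0.001,0.004,0]},{"claw":-1,"turn":0,"travel":[0.002,0.007,0]},{"claw":-1,"turn":0,"travel":[0.002,0.007,0]}]'; python3 -m inch '[{"claw":-1,"turn":0,"travel":[-0.01,-0.05,0]},{"claw":-1,"turn":0,"travel":[-0.03,-0.12,0.1]},{"claw":-1,"turn":0,"travel":[-0.03,-0.15,0.32]},{"claw":-1,"turn":0,"travel":[-0.03,-0.3,0.45]},{"claw":-1,"turn":0,"travel":[-0.03,-0.52,0.45]}]'; python3 -m inch '[{"claw":-1,"turn":0,"travel":[-0.05,-0.24,0]},{"claw":-1,"turn":0,"travel":[-0.1,-0.48,0]},{"claw":-1,"turn":0,"travel":[-0.1,-0.56,0]},{"claw":-1,"turn":0,"travel":[-0.1,-0.56,0]}]'; python3 c.py 5 1 
```

```text
clock: 13.4
position: [0.4691, -0.1336, 0.2019]
ee_rot: [0.0, 0.989, -0.146, 0.0]
contact_force: [-0.3, -3.1, 3.3]
width: -0.0002
gripper_force: 1.4
clock: 13.9
position: [0.4646, -0.2377, 0.2958]
ee_rot: [0.001, 0.99, -0.144, 0.004]
contact_force: [1.2, -0.1, 0.4]
width: 0.0004
gripper_force: 0.0
clock: 14.3
position: [0.4424, -0.3515, 0.2904]
ee_rot: [-0.001, 0.989, -0.148, -0.0]
contact_force: [-0.5, 0.5, -0.3]
width: -0.0002
gripper_force: 0.0
rad 0.22171191666036696 th -110.63168438630646
[0.261, 0.767]
[0.238, 0.779]
[0.216, 0.794]
[0.195, 0.81]
[0.176, 0.828]
handle [339.71698113 234.54716981] 53 0.055635408190595495 142.47505772316654
```

```bash
python3 -m inch '[{"claw":-1,"turn":0,"travel":[0.03,0.22,0]},{"claw":-1,"turn":0,"travel":[0.06,0.46,0]},{"claw":-1,"turn":0,"travel":[0.09,0.7,0]},{"claw":-1,"turn":0,"travel":[0.12,0.94,0]},{"claw":-1,"turn":0,"travel":[0.12,1.0,0]}]'; python3 -m inch '[{"claw":-1,"turn":0,"travel":[0,0,-0.15]},{"claw":-1,"turn":0,"travel":[0,0,-0.35]},{"claw":-1,"turn":0,"travel":[0,0,-0.45]},{"claw":-1,"turn":0,"travel":[0,0,-0.45]}]'
```

```text
clock: 14.85
position: [0.4661, -0.1427, 0.2918]
ee_rot: [-0.002, 0.99, -0.143, -0.0]
contact_force: [0.4, -0.1, -0.0]
width: 0.0
gripper_force: 0.0
clock: 15.25
position: [0.4644, -0.1471, 0.1988]
ee_rot: [-0.001, 0.989, -0.145, -0.004]
contact_force: [-0.4, -0.4, 0.1]
width: 0.0001
gripper_force: 0.0
```

```bash
python3 -m inch '[{"claw":-1,"turn":0,"travel":[0.007,0.025,0]},{"claw":-1,"turn":0,"travel":[0.014,0.05,0]},{"claw":-1,"turn":0,"travel":[0.019,0.07,0]},{"claw":-1,"turn":0,"travel":[0.022,0.083,0]},{"claw":-1,"turn":0,"travel":[0.022,0.083,0]}]'
```

```text
clock: 15.75
position: [0.4719, -0.1331, 0.2026]
ee_rot: [0.001, 0.989, -0.145, 0.001]
contact_force: [0.0, -1.3, 1.8]
width: 0.0005
gripper_force: 0.8
```

```bash
python3 -m inch '[{"claw":-1,"turn":0,"travel":[0.002,0.006,0]},{"claw":-1,"turn":0,"travel":[0.003,0.012,0]},{"claw":-1,"turn":0,"travel":[0.003,0.012,0]}]'
```

```text
clock: 16.05
position: [0.472, -0.1307, 0.2018]
ee_rot: [0.0, 0.989, -0.146, 0.0]
contact_force: [-1.0, -3.9, 2.2]
width: -0.0001
gripper_force: 1.6
```

```bash
python3 -m inch '[{"claw":-1,"turn":0,"travel":[-0.01,-0.05,0]},{"claw":-1,"turn":0,"travel":[-0.03,-0.12,0.1]},{"claw":-1,"turn":0,"travel":[-0.03,-0.15,0.32]},{"claw":-1,"turn":0,"travel":[-0.03,-0.3,0.45]},{"claw":-1,"turn":0,"travel":[-0.03,-0.52,0.45]}]'; python3 -m inch '[{"claw":-1,"turn":0,"travel":[-0.05,-0.24,0]},{"claw":-1,"turn":0,"travel":[-0.1,-0.48,0]},{"claw":-1,"turn":0,"travel":[-0.15,-0.7,0]},{"claw":-1,"turn":0,"travel":[-0.2,-0.8,0]},{"claw":-1,"turn":0,"travel":[-0.2,-0.8,0]}]'; python3 c.py 5 1
python3 - <<'E'
from h import *
im=imaging.get_image("top"); i0=cv2.cvtColor(cv2.imread("pics/top0.png"),cv2.COLOR_BGR2RGB)
for i in(i0,im): # soft red-weighted centroid
    f=i[222:248,325:352].astype(float); w=np.clip(f[...,0]-np.maximum(f[...,1],f[...,2])-30,0,None); Y,X=np.mgrid[222:248,325:352]
    c=((w*X).sum()/w.sum(),(w*Y).sum()/w.sum()); q=ray("top",c,.213)-[.5205,-.144]; print(c,np.degrees(np.arctan2(q[1],q[0])))
cv2.imwrite("pics/t4.png",cv2.resize(cv2.cvtColor(im,cv2.COLOR_RGB2BGR)[110:310,140:420],None,fx=2.8,fy=2.8))
E
```

```text
clock: 16.55
position: [0.4675, -0.2345, 0.2957]
ee_rot: [0.0, 0.99, -0.144, 0.004]
contact_force: [1.0, -1.4, 0.6]
width: 0.0
gripper_force: 0.0
clock: 17.05
position: [0.4242, -0.3972, 0.2901]
ee_rot: [-0.001, 0.989, -0.148, -0.001]
contact_force: [-0.2, 1.5, -0.5]
width: 0.0
gripper_force: 0.0
rad 0.2708787693425155 th -110.81798094065252
[0.351, 0.996]
[0.328, 1.008]
[0.306, 1.023]
[0.285, 1.039]
[0.266, 1.057]
handle [338.46153846 233.48076923] 52 0.0554659063830133 138.41735054647518
(np.float64(338.6869638351556), np.float64(233.25130361648445)) 138.4835473446192
(np.float64(338.8153871997312), np.float64(233.3885435914665)) 138.95016743248752
```

View pics/t4.png

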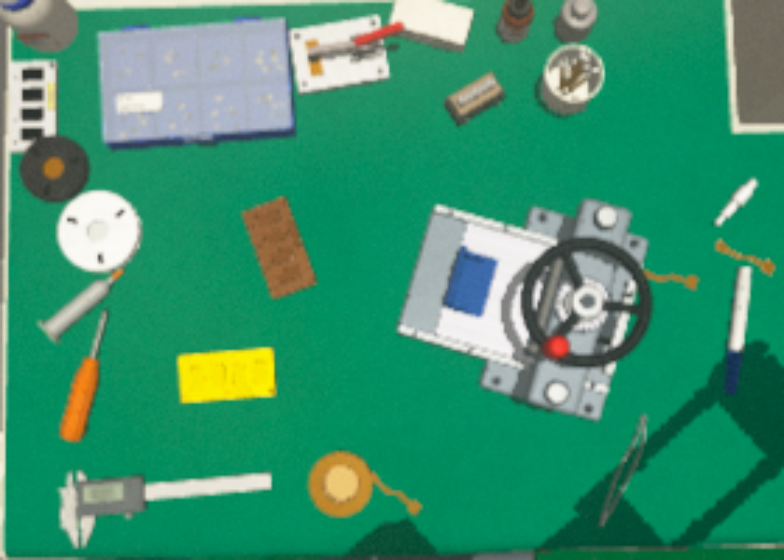

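The handle is back within 0.5° of where it started, at pixel (338.5,233.5) against (338.3,233.5). The tab is home at (308,211), the bystanders are where they were, and the robot is clear of everything. Handing in.

```bash
python3 -c "
from rig import ticket; print(ticket.sign_off())"
```

```text
the job is handed in; nothing more can be done
None
```

I handed the job in at about 17 s: the slide is fully home against its stop, and the handle went one full turn clockwise to within about 0.5° of its start. The pad's pressure on the plate is inferred from the full turn; I could not measure it.

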